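# Slide the angle stop round the curved rod of a framer's mitre jig

## Robot

A 7-joint arm with a two-finger parallel gripper is mounted at the origin on the work surface. World frame = base frame: x ahead of the robot, y to its left, z up, the work surface at z = 0. Lengths are in m, angles in rad, forces in N, time in s.
With the tool pointing down it reaches from about 0.4 to 0.85 m from the base axis. Payload 10.4 kg.
Tool frame: the origin (TCP) lies on the centre line of the jaws, within the pads' length; the fingertips stand 11 mm ahead of it and the grasp point (between the pads) lies 8 mm behind it (manip.finger_overhang is the distance from the TCP to the fingertips, in m); z points along the fingers, y is the line along which they close (so a half turn about z gives the same grasp; the last joint's range is limited). The gripper opens to 85 mm and grips with 20 to 120 N. Pads are 22 mm wide; open, the fingers measure 114 mm over their backs; the gripper's body (76 mm by 85 mm) begins 54 mm behind the grasp point. The pads swing forward as they close: fully open they stand 13 mm farther back than shut.
Start: joints at [-1.26, 0.332, -0.065, 1.46, 0.022, 1.35, -0.088], TCP at [0.205, 0.591, 0.242] pointing down, gripper open.
Joint ranges: [-2.6, 2.6], [-0.5, 2.12], [-1.47, 1.34], [0.16, 2.42], [-1.27, 4.41], [0.06, 2.06], [-2.6, 2.6]. Speed limits (rad/s): [2.22, 2.22, 2.79, 2.79, 3.14, 3.14, 3.14].

## Interface

Orientations are given as a unit quaternion [x, y, z, w].
In Python, from workcell import manip, imaging, workorder gives the robot as it stands.
- The arm moves only by the tool jog_arm, never from a script. Its argument "deltas" is a list of rows, each an object with "gripper": the opening, from 0 (shut) to 1 (fully open); "offset": the shift along the tool's x, y, z in m, a list of three; "rotation": the turn, a rotation vector about the tool's x, y, z in degrees, a list of three. In form: [{"gripper": gripper, "offset": [tx, ty, tz], "rotation": [ax, ay, az]}, ...]. A call has 1 to 20 rows; each row shifts and turns the commanded pose from where the row before left it, along the tool's axes as they then stand; what a row does not reach is not made up. A row lasts 1/10 s, in which the tool goes at most 50 mm and 8.59 degrees, less where a joint would pass 70% of its speed; a pose out of reach is approached as far as the arm can. A call with a gripper value outside its range is refused whole. The fingers move at their own pace and stop on an object; "newtons" is the grip in N (left out, the last holds). Time passes only in rows, so rows that do not move let the fingers close. It gives the time, the measured TCP pose, the force, the opening and the grip force at its end, in the units of the state.
- manip.get_obs(): the state, without advancing time (a new reading comes with each control period).
- imaging.camera(name): name is "scene" or "top"; returns the picture (400x640x3 uint8, blue, green, red); there is no depth.
- imaging.camera_model(name): a dict with "camera_matrix" (3x3 intrinsics, pixels), "k1" (the pictures are not rectified: a ray, as slopes to the right and down, at radius r is drawn at 1 + k1 r^2 times it, then the intrinsics apply), "world_to_cam" (4x4, takes a point from world to camera coordinates). Camera axes: x right, y up, looking along -z (the intrinsics and any distortion apply to the point x, -y, -z); pixel columns grow to the right and rows downward; lengths in m; the calibration is good to about 2 mm. A picture is of the moment at which its call begins. camera_model takes no time and is no camera call.
- workorder.hand_in(): hands the job in; it is judged then, once.
The state is a dict: "clock": time; "joint_pos": joint angles; "joint_velocities": joint speeds; "tau": joint torques, N m; "position": TCP position; "ee_rot": TCP orientation; "ft_force": force on the tool from outside, world axes, zero at the start; "torque": the same for the moment, N m; "grip_width": opening from 0.0 (shut) to 1.0 (fully open); "grasp_force": force on a finger pad.
Only numpy, scipy, OpenCV 4.12 (cv2) and the standard library are available. Lean on these libraries where they do the work, as an engineer would, in place of code of your own. Each camera call takes 0.05 s, during which the arm holds its last target. There are 200 camera calls.

## Task

Pick up the brass slider by its blue tab, thread it over the free end of the mitre jig's curved steel rod and slide it round the bend, pushing the black drag ring ahead of it until the ring comes up solid against the grey sleeve of the red stop. Turn it with the bend so that it does not bind hard on the rod, and stop pushing as soon as you feel the ring is home: the red stop is only clamped by friction and must stay where it is. Let go, leaving the slider hanging on the rod and still touching the ring's orange face, and leave the glue bottle, tape roll and moulding alone.

Things in the scene. Friction and masses are not known exactly. Their poses are not given: they have to be found in the camera images.
- jig: Fixed mitre jig: MDF board 200 x 270 x 18 mm (middle 85 mm along +x from the origin) with a level curved rod above it. Origin at the board's underside, straight below the arc's centre; z up; x points to the middle of the arc. A wooden post (30 mm thick, top 87 mm over the bench, at about +49 deg counter-clockwise from x) alone holds the rod. A strip 30 mm high lies near the origin.
- arc_centre (a point): Centre of the rod's arc, empty space at the height of the rod's axis, 75 mm over the bench. The round steel rod, 12 mm in diameter, follows a level arc of radius 140 mm about this point.
- rod_tip (a point): Free end of the rod, on its axis, at -50 deg from jig x (counter-clockwise seen from above); the rounded end stands 6 mm farther out. The slider goes on here and then moves counter-clockwise seen from above.
- set_collar: The red stop: collar 33 mm in diameter, 10 mm long, on the rod at a different place each time (+16 to +32 deg from jig x). Origin at the arc's centre; x points to the collar, 140 mm out; y is the rod's direction away from the free end. Clamped by friction, it slips along the rod at about 14 N; more than 2.5 mm counts as pushed along. It carries the sleeve and the drag ring.
- collar_face (a point): Middle of the red collar's face towards the free end, on the rod's axis. From it a grey sleeve, 25 mm in diameter, stands out round the rod by 2 to 20 mm, set differently each time and not measured: with the ring home, slider bore centre is 25 to 44 mm along the rod short of this point. Where the ring is home must be felt: the push rises from about 3.5 N to over 6 N.
- drag_ring: Black ring, 30 mm in diameter and 8 mm long, rubbing on the rod ahead of the grey sleeve, at first 15 to 40 mm clear of it. About 3.5 N pushes it along; it stays where left. Its orange front face (28 mm in diameter) stands out 5 mm and springs in by 4 mm (under 0.5 N). Origin at the arc's centre; the ring sits 140 mm out, about 5 deg clockwise of its x axis.
- slider: Loose sliding stop, about 0.22 kg, 92 mm tall, standing upright on its foot on the bench. Origin at the middle of its underside, z up, x along the bore (both ends alike). Steel foot 20 x 36 x 17.5 mm; above it a brass bushing along x, 24 mm long, 34 mm over its flared ends. Heavier below the bore, so it hangs upright on the rod.
- slider_bore (a point): Centre of the slider's bore, 32 mm above its underside. The bore is 14 mm in diameter and flares to 19 mm at both mouths. Released, the slider drops 1 to 2 mm until the top of the bore lies on the rod; friction then keeps it there against the orange face's spring. Over 30 N between slider and jig counts as binding hard.
- slider_tab (a point): Middle of the slider's blue tab, 69 mm above its underside: 20 mm (x) by 12 mm (y), from 47 to 92 mm above the underside, to be gripped across its 12 mm.
- glue_bottle: White bottle with orange cap, 54 mm in diameter, 130 mm tall; origin under its centre. Leave alone.
- tape_roll: Yellow ring lying flat, 90 mm in diameter, 25 mm high; origin under its centre. Leave alone.
- moulding: Length of frame moulding lying on the bench, 200 (x) x 30 x 24 mm; origin under its middle. Leave alone.
There are look-alikes about, which are no part of the job. What is shaped like the slider but brown, purple or turquoise is not meant.

How it is judged:
By the outcome, as a careful person would: the job done as asked, in the order asked, and still so for the second after the job is handed in, with the robot touching nothing.
It also fails if it takes over 72 s, if anything falls off the work surface, if the arm or the gripper's body presses on something with over 40 N, if the wrist force passes 120 N, or if a joint passes its speed limit or range.

## Working session

There is one attempt and no reset: what is moved stays moved. The work goes in short steps, Python scripts to look and compute and a tool call to move; the robot and the scene stay as the last step left them, time stands still between calls to the robot, and variables do not carry over. Pictures are saved under pics/ and viewed, at most 10 in all, crops included, and the job is handed in when it is done.

Besides the shell and the picture viewer there is one more tool, called after "Call:" as name(argument=value, ...) on one line, values as JSON. jog_arm: Moves the arm, as the interface text tells. Its arguments: {"type":"object","properties":{"deltas":{"type":"array","items":{"type":"object","properties":{"gripper":{"type":"number"},"offset":{"type":"array","items":{"type":"number"}},"rotation":{"type":"array","items":{"type":"number"}}}}},"newtons":{"type":"number"}},"required":["deltas"]}

```bash
mkdir -p pics; ls; cat > h.py <<'E'
import numpy as np, cv2
from workcell import manip, imaging, workorder
def ray(n,u,v):
    m=imaging.camera_model(n);K=np.array(m["camera_matrix"]);T=np.array(m["world_to_cam"])
    d=cv2.undistortPoints(np.array([[[u,v]]],float),K,np.array([m["k1"],0,0,0.]))[0,0]
    R=T[:3,:3];o=-R.T@T[:3,3];return o,R.T@np.array([d[0],-d[1],-1.])
def onz(n,u,v,z):
    o,d=ray(n,u,v);return o+d*(z-o[2])/d[2]
def tri(a,b):
    (o,d),(p,e)=a,b;s=np.linalg.lstsq(np.c_[d,-e],p-o,rcond=None)[0]
    return (o+d*s[0]+p+e*s[1])/2,np.linalg.norm(o+d*s[0]-p-e*s[1])
def px(n,P):
    m=imaging.camera_model(n);K=np.array(m["camera_matrix"]);T=np.array(m["world_to_cam"])
    c=T[:3,:3]@np.array(P,float)+T[:3,3];q=np.array([c[0],-c[1]])/-c[2];q=q*(1+m["k1"]*(q@q))
    return K[:2,:2]@q+K[:2,2]
E
python3 - <<'E'
from h import *
for n in("scene","top"):
    cv2.imwrite(f"pics/{n}0.png",imaging.camera(n)); m=imaging.camera_model(n);T=np.array(m["world_to_cam"]);print(n,m["k1"],-T[:3,:3].T@T[:3,3],m["camera_matrix"])
print(manip.get_obs(),manip.finger_overhang)
E
```

```text
pics
scene 0.008689045402083633 [ 1.01731008 -0.59604471  0.63570597] [[366.68013649   0.         316.77935539]
 [  0.         366.68013649 198.18978533]
 [  0.           0.           1.        ]]
top -0.03886987414997802 [0.3528709  0.02675862 1.30350831] [[412.50632984   0.         314.6425114 ]
 [  0.         412.50632984 201.03485518]
 [  0.           0.           1.        ]]
{'clock': 0.1, 'joint_pos': array([-1.25959232,  0.33283399, -0.06466696,  1.46088885,  0.02160852,
        1.34993313, -0.0885095 ]), 'joint_velocities': array([ 0.00031321, -0.00345752, -0.00010433, -0.00039126,  0.0009265 ,
       -0.00026062, -0.00196563]), 'tau': array([ 7.79696365e-04, -6.26747060e+01,  4.84167715e-02, -3.92427099e+01,
        1.62995554e-02,  6.98580159e-03,  5.40227276e-06]), 'position': array([0.20468632, 0.59016548, 0.24156456]), 'ee_rot': array([ 1.66137525e-01,  9.86102355e-01, -6.80091693e-04, -7.24729950e-05]), 'ft_force': array([-1.31460229, -0.33982228,  0.63976294]), 'torque': array([-0.01652667, -0.00655888, -0.02108433]), 'grasp_force': 0.0, 'grip_width': 0.9974377649403837} 0.011
```

View pics/scene0.png

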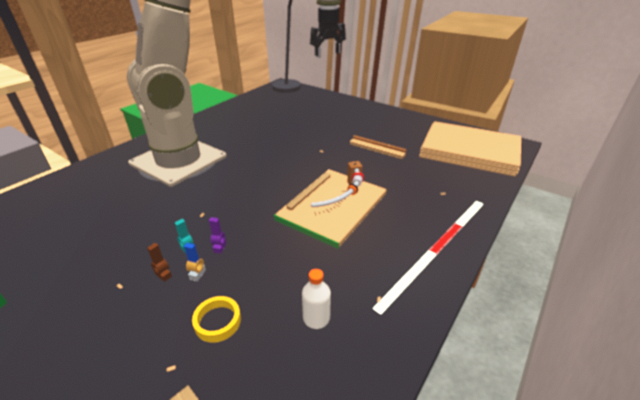

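View pics/top0.png

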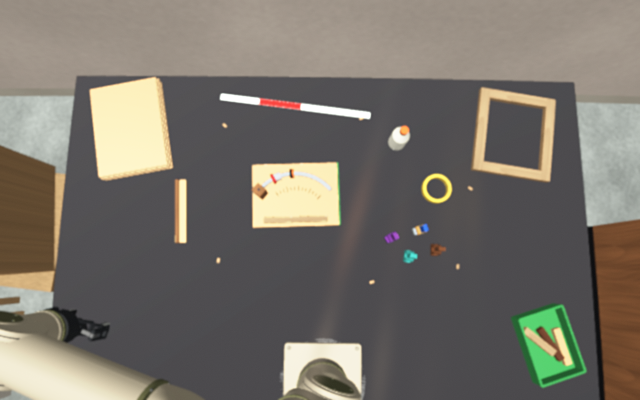

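The scene view shows four slider shapes: blue/brass (192,260), brown (159,262), turquoise (184,236) and purple (217,235). In the top view they sit at (420,230), (437,250), (410,257) and (392,238). Blue with brass and a steel foot matches the description. The jig is at scene (330,205) / top (296,195). Its free rod end is near scene (313,204) / top (330,188). I'll confirm with one crop and measure.

```bash
python3 - <<'E'
from h import *
t=cv2.imread("pics/top0.png");s=cv2.imread("pics/scene0.png")
a=cv2.resize(t[220:270,380:450],(560,400)[:2],interpolation=cv2.INTER_CUBIC)
b=cv2.resize(s[205:285,140:240],(500,400),interpolation=cv2.INTER_CUBIC)
c=cv2.resize(t[157:232,245:345],(400,300)); d=cv2.resize(s[155:245,270:390],(400,300),interpolation=cv2.INTER_CUBIC)
a=cv2.resize(t[220:270,380:450],(420,300),interpolation=cv2.INTER_CUBIC);b=cv2.resize(b,(380,300))
cv2.imwrite("pics/crop1.png",np.vstack([np.hstack([a,b]),np.hstack([c,d])])[:, :800])
def blobs(im,lo,hi,mn,tag,roi):
    h=cv2.cvtColor(im,cv2.COLOR_BGR2HSV);m=cv2.inRange(h,lo,hi);z=np.zeros_like(m);x0,y0,x1,y1=roi;z[y0:y1,x0:x1]=m[y0:y1,x0:x1]
    n,l,st,ce=cv2.connectedComponentsWithStats(z)
    for i in range(1,n):
        if st[i,4]>=mn: 
            r=cv2.minAreaRect(np.argwhere(l==i)[:,::-1].astype(np.float32));print(tag,ce[i].round(2),st[i],np.round(r[2],1),np.round(r[1],1))
R=(380,215,450,270);S=(140,205,240,290)
blobs(t,(105,120,60),(125,255,255),5,"blue top",R);blobs(s,(105,120,60),(125,255,255),5,"blue sc",S)
blobs(t,(8,60,90),(28,255,255),4,"brass top",R);blobs(s,(8,60,90),(28,255,255),4,"brass sc",S)
blobs(t,(0,150,100),(6,255,255),4,"red top",(245,155,345,235));blobs(t,(170,150,100),(180,255,255),4,"red2 top",(245,155,345,235))
blobs(s,(0,150,100),(6,255,255),4,"red sc",(270,155,390,245));blobs(s,(170,150,100),(180,255,255),4,"red2 sc",(270,155,390,245))
h=cv2.cvtColor(t,cv2.COLOR_BGR2HSV);m=cv2.inRange(h,(10,40,110),(30,255,255));m[:, :240]=0;m[:,345:]=0;m[:150]=0;m[240:]=0
m=cv2.morphologyEx(m,cv2.MORPH_CLOSE,np.ones((13,13)))
c=max(cv2.findContours(m,0,2)[0],key=cv2.contourArea);bx=cv2.boxPoints(cv2.minAreaRect(c));print(bx)
for p in bx:print(onz("top",*p,0.018).round(4))
E
```

```text
blue top [424.63 227.61] [421 224   8   8  46] 90.0 [7. 7.]
blue sc [191.04 251.68] [184 243  15  19 193] 76.0 [19.4 11.2]
brass top [418.15 229.89] [415 225   8  11  47] 69.4 [9.8 5. ]
brass top [437.15 249.46] [431 244  15  12 130] 90.0 [11. 14.]
brass sc [201.68 214.68] [199 212   6   6  25] 45.0 [3.5 5.7]
brass sc [152.44 246.36] [148 243  10   8  45] 56.3 [ 4.4 10.3]
brass sc [159.74 265.08] [152 259  16  14 105] 70.0 [10.2 13.9]
brass sc [194.8  265.45] [185 258  20  15 196] 77.9 [13.5 19.4]
brass sc [164.45 272.73] [160 269  10   8  49] 53.1 [5.  9.6]
red top [273.15 178.92] [271 175   5   8  13] 63.4 [8.  1.3]
red sc [358.12 174.06] [352 172  12   6  32] 90.0 [ 5. 11.]
[[249.79364 163.17482]
 [336.86542 160.72209]
 [338.6989  225.8113 ]
 [251.62714 228.26402]]
[0.6695 0.2388 0.018 ]
[ 0.6809 -0.0398  0.018 ]
[ 0.4721 -0.0465  0.018 ]
[0.461  0.2255 0.018 ]
```

View pics/crop1.png

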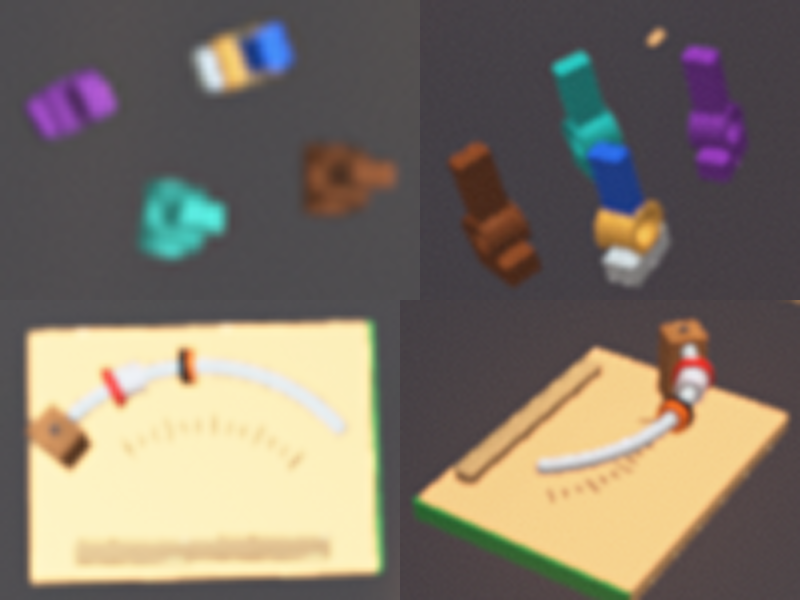

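The crop confirms it: only the slider with the blue tab, brass bushing and pale steel foot fits. The crop also shows the rod arc, the tip, the black/orange ring and the red collar. Next I'll fit the rod and measure the tab.

```bash
cat >> h.py <<'E'
from scipy.optimize import least_squares
def rodfit(im,zt=0.075):
    h=cv2.cvtColor(im,cv2.COLOR_BGR2HSV);m=(h[...,1]<60)&(h[...,2]>100);z=np.zeros_like(m);z[165:200,262:336]=m[165:200,262:336]
    P=np.array([onz("top",u,v,zt) for v,u in np.argwhere(z)])[:,:2]
    f=lambda c,r=.14:np.hypot(*(P-c).T)-r
    s=least_squares(f,[.5,.09],loss="soft_l1",f_scale=.003);g=least_squares(lambda c:f(c[:2],c[2]),[.5,.09,.14],loss="soft_l1",f_scale=.003)
    return P,s.x,g.x
E
python3 - <<'E'
from h import *
t=cv2.imread("pics/top0.png")
P,c,g=rodfit(t);print(len(P),c,g)
a=np.degrees(np.arctan2(*(P-c).T[::-1]));r=np.hypot(*(P-c).T);print("ang",np.sort(a)[[0,1,2,3,4,-1]].round(1),r.std(), r.min(),r.max())
def ang(u,v,z):
    p=onz("top",u,v,z)[:2]-c;return np.degrees(np.arctan2(p[1],p[0])).round(1),np.hypot(*p).round(4)
print("red",ang(273.15,178.9,.083)); 
h=cv2.cvtColor(t,cv2.COLOR_BGR2HSV)
for n,lo,hi in(("orange",(5,150,120),(16,255,255)),("black",(0,0,0),(180,255,70))):
    m=cv2.inRange(h,lo,hi)[165:190,285:300];q=np.argwhere(m);print(n,len(q),q.mean(0)[::-1]+[285,165], ang(*(q.mean(0)[::-1]+[285,165]),.085) if len(q) else 0)
print("tip check", px("top",[*c,.075]))
print("tab tri",tri(ray("top",424.6,227.6),ray("scene",191.0,251.7)))
for u,v in((425.5,228.0),):print("tabtop",onz("top",u,v,.092))
A=onz("scene",187.9,265,.032);B=onz("scene",200.5,265,.032);print("bush",A,B,np.degrees(np.arctan2(*(B-A)[1::-1])))
q=[onz("top",380+x/6,220+y/6,.092) for x,y in((250,30),(283,22),(295,65),(262,75))];print(np.round(q,4),np.mean(q,0))
for n,u,v in(("purple",396,235),("turq",416,256),("brown",443,249)):print(n,onz("top",u,v,.092).round(3))
print(px("scene",[*np.mean(q,0)[:2],.092]), px("scene",[*np.mean(q,0)[:2],0]))
E
```

```text
509 [0.48456327 0.08206549] [0.5411653  0.07905802 0.0911919 ]
ang [-47.4 -47.3 -46.5 -46.5 -46.4  57.3] 0.020025931372873867 0.06628978199185047 0.193857801033502
red (np.float64(31.3), np.float64(0.1416))
orange 14 [291.71428571 173.14285714] (np.float64(7.3), np.float64(0.1402))
black 0 [nan nan] 0
tip check [296.85986822 219.37948482]
tab tri (array([ 0.46469533, -0.29966958,  0.07607187]), np.float64(0.0010975937467991583))
tabtop [ 0.46178085 -0.29852468  0.092     ]
bush [ 0.44971547 -0.30679905  0.032     ] [ 0.47248523 -0.29046344  0.032     ] 35.65662823571566
[[ 0.4705 -0.2874  0.092 ]
 [ 0.4747 -0.3038  0.092 ]
 [ 0.4535 -0.3092  0.092 ]
 [ 0.4484 -0.2927  0.092 ]] [ 0.4617922  -0.29827917  0.092     ]
purple [ 0.44  -0.211  0.092]
turq [ 0.379 -0.268  0.092]
brown [ 0.401 -0.349  0.092]
[188.81193706 245.40699869] [197.37853159 274.82518945]<stdin>:10: RuntimeWarning: Mean of empty slice.
  ret = um.true_divide(
```

```bash
python3 - <<'E'
from h import *
t=cv2.imread("pics/top0.png");h=cv2.cvtColor(t,cv2.COLOR_BGR2HSV)
for v in range(168,182):print(v,[tuple(map(int,t[v,u])) for u in (306,)],[tuple(map(int,h[v,u])) for u in (306,)])
print("bright blue")
print(t[222:236,417:432,0]);print(t[222:236,417:432,2])
# weighted: blueness minus redness
w=np.clip(t[...,0].astype(float)-t[...,2]+0,0,None)
c=np.array([.4846,.082])
W=[];P=[]
for v in range(160,200):
    for u in range(255,336):
        p=onz("top",u,v,.075)[:2]
        if abs(np.hypot(*(p-c))-.14)<.018: P.append(p);W.append(t[v,u,0].astype(float)-t[v,u,2])
P=np.array(P);W=np.array(W);a=np.degrees(np.arctan2(*(P-c).T[::-1]))
for k in range(-56,56,6):
    s=(a>=k)&(a<k+6);print(k,s.sum(),W[s].min(),W[s].max())
E
```

```text
168 [(188, 240, 253)] [(24, 66, 253)]
169 [(188, 240, 253)] [(24, 66, 253)]
170 [(188, 240, 253)] [(24, 66, 253)]
171 [(188, 238, 252)] [(23, 65, 252)]
172 [(201, 234, 248)] [(21, 48, 248)]
173 [(229, 234, 237)] [(19, 9, 237)]
174 [(241, 238, 231)] [(99, 11, 241)]
175 [(238, 236, 229)] [(97, 10, 238)]
176 [(215, 229, 235)] [(21, 22, 235)]
177 [(187, 230, 247)] [(22, 62, 247)]
178 [(185, 238, 252)] [(24, 68, 252)]
179 [(189, 241, 253)] [(24, 65, 253)]
180 [(190, 241, 253)] [(24, 63, 253)]
181 [(190, 241, 253)] [(24, 63, 253)]
bright blue
[[ 79  79  80  79  78  76  76  77  81  81  78  77  79  79  79]
 [ 79  79  78  77  75  80  88 110 130 124  94  77  78  78  78]
 [ 77  77  80  80  86 109 144 180 207 192 130  80  77  79  79]
 [ 82  85  92  95 111 153 203 235 244 229 157  89  74  78  79]
 [ 94 103 112 115 127 168 221 244 246 238 180 106  77  76  79]
 [106 116 124 125 129 154 210 243 246 242 210 137  83  76  78]
 [107 118 124 127 126 142 198 242 247 245 231 164  96  77  78]
 [105 116 123 126 127 136 180 234 246 246 234 175 106  79  78]
 [108 111 121 125 128 130 156 206 241 242 209 153  98
[... 850 characters left out ...]
8  36  43  65  80  80  71  71  75  79  80]
 [228 241 243 211 133  82  79  92 101  97  82  74  78  78  79]
 [225 239 244 228 173 132 115 105 104  98  85  77  78  79  79]
 [215 226 227 206 164 134 114  95  88  85  80  78  79  79  79]
 [178 179 169 146 116  99  90  82  78  78  78  78  79  79  79]
 [119 112 103  91  81  78  78  77  78  78  78  79  79  79  79]]Traceback (most recent call last):
  File "<stdin>", line 12, in <module>
  File "h.py", line 8, in onz
    o,d=ray(n,u,v);return o+d*(z-o[2])/d[2]
        ~~~^^^^^^^
  File "h.py", line 4, in ray
    m=imaging.camera_model(n);K=np.array(m["camera_matrix"]);T=np.array(m["world_to_cam"])
ValueError: time passes only in moves, steps and waits
```

```bash
python3 - <<'E'
s=open("h.py").read()
s=s.replace("def ray","_c={}\ndef cm(n):\n    if n not in _c:_c[n]=imaging.camera_model(n)\n    return _c[n]\ndef ray").replace("m=imaging.camera_model(n)","m=cm(n)")
i=s.index("def rodfit");s=s[:i]+'''def rodfit(im,zt=0.075,c0=(.4846,.082),amax=4):
    P=[];W=[]
    for v in range(160,205):
        for u in range(258,336):
            b,g,r=im[v,u].astype(float);w=np.clip((50-(r-b))/60,0,1)*(r>150)
            if w>.1:P.append(onz("top",u,v,zt)[:2]);W.append(w)
    P=np.array(P);W=np.array(W);c=np.array(c0)
    for _ in range(5):
        d=P-c;k=(abs(np.hypot(*d.T)-.14)<.012)&(np.degrees(np.arctan2(d[:,1],d[:,0]))<amax)
        c=least_squares(lambda c:np.sqrt(W[k])*(np.hypot(*(P[k]-c).T)-.14),c).x
    g=least_squares(lambda c:np.sqrt(W[k])*(np.hypot(*(P[k]-c[:2]).T)-c[2]),[*c,.14]).x
    return P[k],W[k],c,g
'''
open("h.py","w").write(s)
E
python3 - <<'E'
from h import *
t=cv2.imread("pics/top0.png")
P,W,c,g=rodfit(t);print(len(P),c,g)
d=P-c;a=np.degrees(np.arctan2(d[:,1],d[:,0]));
# tip: weighted count per degree (area / width)
hist=[(k,round(float(W[(a>=k)&(a<k+2)].sum()),1)) for k in range(-56,4,2)];print(hist)
# board edges: 
g=cv2.cvtColor(t,cv2.COLOR_BGR2HSV)
m=((g[...,2]>150)&(t[...,2]>t[...,0].astype(int)-30)).astype(np.uint8)
def edge(pts):
    l=cv2.fitLine(np.array(pts,np.float32),cv2.DIST_HUBER,0,.01,.01).ravel();return l[2:],np.degrees(np.arctan2(l[1],l[0]))
gv=t[...,2].astype(float)
def cross(line):
    x=np.asarray(line);i=np.flatnonzero((x[:-1]<150)&(x[1:]>=150))[0];return i+(150-x[i])/(x[i+1]-x[i])
top=[onz("top",u,150+cross(gv[150:180,u]),.018)[:2] for u in range(258,335,3)]
bot=[onz("top",u,245-cross(gv[245:215:-1,u]),.018)[:2] for u in range(258,335,3)]
lef=[onz("top",235+cross(gv[v,235:265]),v,.018)[:2] for v in list(range(168,182,2))+list(range(204,224,2))]
for n,e in(("top",top),("bot",bot),("left",lef)):print(n,edge(e))
# tab yaw
w=np.clip(t[222:236,417:432,0].astype(float)-150,0,100);w[:,0:3]=0
Q=np.array([[*onz("top",u,v,.092)[:2],w[v-222,u-417]] for v in range(222,236) for u in range(417,432)])
m=(Q[:,:2]*Q[:,2:]).sum(0)/Q[:,2].sum();C=((Q[:,:2]-m).T*Q[:,2])@(Q[:,:2]-m)/Q[:,2].sum();e,V=np.linalg.eigh(C);print("tabtop",m,np.sqrt(e*12),np.degrees(np.arctan2(V[1,1],V[0,1])))
E
```

```text
182 [0.48652494 0.08962348] [0.48693494 0.08944381 0.13956646]
[(-56, 0.0), (-54, 0.0), (-52, 0.0), (-50, 2.6), (-48, 4.4), (-46, 4.5), (-44, 6.8), (-42, 4.5), (-40, 4.6), (-38, 5.3), (-36, 5.2), (-34, 5.1), (-32, 5.0), (-30, 4.5), (-28, 5.1), (-26, 5.3), (-24, 4.7), (-22, 5.5), (-20, 4.9), (-18, 4.9), (-16, 4.9), (-14, 5.0), (-12, 4.9), (-10, 5.5), (-8, 4.5), (-6, 4.9), (-4, 6.3), (-2, 3.3), (0, 4.7), (2, 0.0)]
top (array([0.6744897 , 0.07138188], dtype=float32), np.float32(-87.7507))
bot (array([0.46687588, 0.11844403], dtype=float32), np.float32(-87.63955))
left (array([0.5680886 , 0.23036964], dtype=float32), np.float32(2.7028332))
tabtop [ 0.46335384 -0.29737656] [0.01272449 0.01941776] -168.01598381875303
```

Call:
jog_arm(deltas=[{"gripper": 0.5, "offset": [-0.0445, -0.003, 0], "rotation": [0, 0, 4.35]}, {"gripper": 0.5, "offset": [-0.0445, -0.003, 0], "rotation": [0, 0, 4.35]}, {"gripper": 0.5, "offset": [-0.0445, -0.003, 0], "rotation": [0, 0, 4.35]}, {"gripper": 0.5, "offset": [-0.0445, -0.003, 0], "rotation": [0, 0, 4.35]}, {"gripper": 0.5, "offset": [-0.0445, -0.003, 0], "rotation": [0, 0, 4.35]}, {"gripper": 0.5, "offset": [-0.0445, -0.003, 0], "rotation": [0, 0, 4.35]}, {"gripper": 0.5, "offset": [-0.0445, -0.003, 0], "rotation": [0, 0, 4.35]}, {"gripper": 0.5, "offset": [-0.0445, -0.003, 0], "rotation": [0, 0, 4.35]}, {"gripper": 0.5, "offset": [-0.0445, -0.003, 0], "rotation": [0, 0, 4.35]}, {"gripper": 0.5, "offset": [-0.0445, -0.003, 0], "rotation": [0, 0, 4.35]}, {"gripper": 0.5, "offset": [-0.0445, -0.003, 0], "rotation": [0, 0, 4.35]}, {"gripper": 0.5, "offset": [-0.0445, -0.003, 0], "rotation": [0, 0, 4.35]}, {"gripper": 0.5, "offset": [-0.0445, -0.003, 0], "rotation": [0, 0, 4.35]}, {"gripper": 0.5, "offset": [-0.0445, -0.003, 0], "rotation": [0, 0, 4.35]}, {"gripper": 0.5, "offset": [-0.0445, -0.003, 0], "rotation": [0, 0, 4.35]}, {"gripper": 0.5, "offset": [-0.0445, -0.003, 0], "rotation": [0, 0, 4.35]}, {"gripper": 0.5, "offset": [-0.0445, -0.003, 0], "rotation": [0, 0, 4.35]}, {"gripper": 0.5, "offset": [-0.0445, -0.003, 0], "rotation": [0, 0, 4.35]}, {"gripper": 0.5, "offset": [-0.0445, -0.003, 0], "rotation": [0, 0, 4.35]}, {"gripper": 0.5, "offset": [-0.0445, -0.003, 0], "rotation": [0, 0, 4.35]}], newtons=60)

```text
clock: 2.1
position: [0.5549, -0.1401, 0.242]
ee_rot: [0.8, 0.6, -0.0, -0.0]
ft_force: [0.0, -0.0, 0.2]
grip_width: 0.502
grasp_force: 0.0
```

```bash
cat > to.py <<'E'
import sys
from h import *
from scipy.spatial.transform import Rotation as Ro
# usage: to.py x y z toolx_yaw_deg  -> offset & rotation in current tool axes
x,y,z,yaw=map(float,sys.argv[1:5]);o=manip.get_obs();R=Ro.from_quat(o["ee_rot"])
G=Ro.from_euler("z",yaw,degrees=True)*Ro.from_euler("x",180,degrees=True)
print("t",round(o["clock"],2),"pos",o["position"].round(4),"yaw",np.degrees(np.arctan2(*R.as_matrix()[1::-1,0])).round(2),"F",o["ft_force"].round(1),"w",round(o["grip_width"],3),round(o["grasp_force"],1))
print("offset",R.inv().apply(np.array([x,y,z])-o["position"]).round(4),"rot",(R.inv()*G).as_rotvec(degrees=True).round(2))
E
python3 to.py .463 -.298 .24 12
```

```text
t 2.1 pos [ 0.5549 -0.1401  0.242 ] yaw 73.7 F [ 0.  -0.   0.2] w 0.502 0.0
offset [-0.1773 -0.0439  0.002 ] rot [-2.00e-02  2.00e-02  6.17e+01]
```

Call:
jog_arm(deltas=[{"gripper": 0.5, "offset": [-0.0355, -0.0088, 0], "rotation": [0, 0, 0]}, {"gripper": 0.5, "offset": [-0.0355, -0.0088, 0], "rotation": [0, 0, 0]}, {"gripper": 0.5, "offset": [-0.0355, -0.0088, 0], "rotation": [0, 0, 0]}, {"gripper": 0.5, "offset": [-0.0355, -0.0088, 0], "rotation": [0, 0, 0]}, {"gripper": 0.5, "offset": [-0.0355, -0.0088, 0], "rotation": [0, 0, 0]}, {"gripper": 0.5, "offset": [0, 0, 0.01], "rotation": [0, 0, 6.17]}, {"gripper": 0.5, "offset": [0, 0, 0.01], "rotation": [0, 0, 6.17]}, {"gripper": 0.5, "offset": [0, 0, 0.01], "rotation": [0, 0, 6.17]}, {"gripper": 0.5, "offset": [0, 0, 0.01], "rotation": [0, 0, 6.17]}, {"gripper": 0.5, "offset": [0, 0, 0.01], "rotation": [0, 0, 6.17]}, {"gripper": 0.5, "offset": [0, 0, 0.01], "rotation": [0, 0, 6.17]}, {"gripper": 0.5, "offset": [0, 0, 0.01], "rotation": [0, 0, 6.17]}, {"gripper": 0.5, "offset": [0, 0, 0.01], "rotation": [0, 0, 6.17]}, {"gripper": 0.5, "offset": [0, 0, 0.01], "rotation": [0, 0, 6.17]}, {"gripper": 0.5, "offset": [0, 0, 0.01], "rotation": [0, 0, 6.17]}, {"gripper": 0.5, "offset": [0, 0, 0], "rotation": [0, 0, 0]}, {"gripper": 0.5, "offset": [0, 0, 0], "rotation": [0, 0, 0]}])

```text
clock: 3.8
position: [0.4638, -0.2967, 0.1423]
ee_rot: [0.994, 0.108, -0.0, -0.0]
ft_force: [0.9, 0.2, -0.8]
grip_width: 0.5
grasp_force: 0.0
```

```bash
python3 to.py .463 -.298 .062 12; python3 - <<'E'
from h import *
s=imaging.camera("scene");print(px("scene",[.463,-.298,.092]),px("scene",manip.get_obs()["position"]))
t=imaging.camera("top")
cv2.imwrite("pics/c2.png",np.hstack([cv2.resize(s[180:300,120:260],(450,386),interpolation=2),cv2.resize(t[190:270,370:460],(340,386),interpolation=2)]))
E
```

```text
t 3.8 pos [ 0.4638 -0.2967  0.1423] yaw 12.36 F [ 0.9  0.2 -0.8] w 0.5 0.0
offset [-0.001   0.0011  0.0803] rot [-0.01  0.04  0.36]
[189.28573698 245.56393208] [184.85120513 227.42832372]
```

View pics/c2.png

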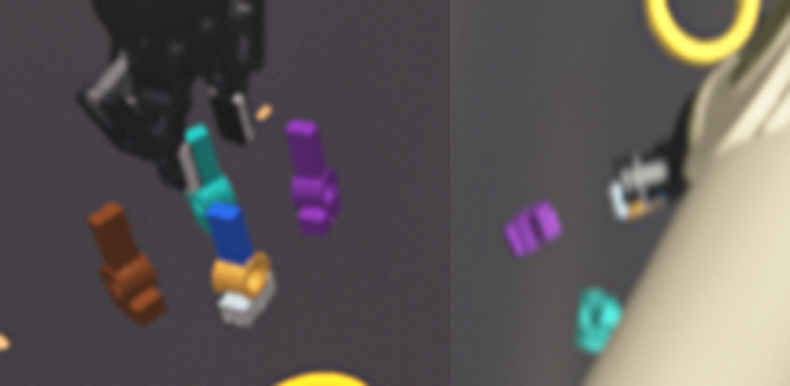

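The gripper is directly above the blue slider: its tips straddle crop (205,160), with the tab top at (225,210) below. The neighbouring look-alikes are clear, so I'll descend and close.

Call:
jog_arm(deltas=[{"gripper": 0.5, "offset": [-0.001, 0.001, 0.01], "rotation": [0, 0, 0]}, {"gripper": 0.5, "offset": [0, 0, 0.01], "rotation": [0, 0, 0]}, {"gripper": 0.5, "offset": [0, 0, 0.01], "rotation": [0, 0, 0]}, {"gripper": 0.5, "offset": [0, 0, 0.01], "rotation": [0, 0, 0]}, {"gripper": 0.5, "offset": [0, 0, 0.01], "rotation": [0, 0, 0]}, {"gripper": 0.5, "offset": [0, 0, 0.01], "rotation": [0, 0, 0]}, {"gripper": 0.5, "offset": [0, 0, 0.01], "rotation": [0, 0, 0]}, {"gripper": 0.5, "offset": [0, 0, 0.01], "rotation": [0, 0, 0]}, {"gripper": 0.5, "offset": [0, 0, 0], "rotation": [0, 0, 0]}, {"gripper": 0.5, "offset": [0, 0, 0], "rotation": [0, 0, 0]}])

```text
clock: 4.9
position: [0.4631, -0.298, 0.0622]
ee_rot: [0.994, 0.106, -0.0, -0.0]
ft_force: [-0.2, 0.6, -0.1]
grip_width: 0.5
grasp_force: 0.0
```

Call:
jog_arm(deltas=[{"gripper": 0.3}, {"gripper": 0.25}, {"gripper": 0.2}, {"gripper": 0.15}, {"gripper": 0.1}, {"gripper": 0.05}, {"gripper": 0.05}, {"gripper": 0.05}, {"gripper": 0.05}], newtons=60)

```text
schema error: expected keys gripper, offset, rotation
```

```bash
python3 to.py .463 -.298 .062 12
```

```text
t 4.9 pos [ 0.4631 -0.298   0.0622] yaw 12.17 F [-0.2  0.6 -0.1] w 0.5 0.0
offset [-0.0001 -0.      0.0002] rot [-0.    0.02  0.17]
```

Call:
jog_arm(deltas=[{"gripper": 0.3, "offset": [0, 0, 0], "rotation": [0, 0, 0]}, {"gripper": 0.25, "offset": [0, 0, 0], "rotation": [0, 0, 0]}, {"gripper": 0.2, "offset": [0, 0, 0], "rotation": [0, 0, 0]}, {"gripper": 0.17, "offset": [0, 0, 0], "rotation": [0, 0, 0]}, {"gripper": 0.14, "offset": [0, 0, 0], "rotation": [0, 0, 0]}, {"gripper": 0.11, "offset": [0, 0, 0], "rotation": [0, 0, 0]}, {"gripper": 0.08, "offset": [0, 0, 0], "rotation": [0, 0, 0]}, {"gripper": 0.05, "offset": [0, 0, 0], "rotation": [0, 0, 0]}, {"gripper": 0.05, "offset": [0, 0, 0], "rotation": [0, 0, 0]}, {"gripper": 0.05, "offset": [0, 0, 0], "rotation": [0, 0, 0]}], newtons=60)

```text
clock: 5.9
position: [0.4634, -0.2979, 0.0625]
ee_rot: [0.994, 0.106, 0.0, -0.0]
ft_force: [-0.2, 0.9, 4.1]
grip_width: 0.13
grasp_force: 59.2
```

```bash
python3 to.py .463 -.298 .062 12
```

```text
t 5.9 pos [ 0.4634 -0.2979  0.0625] yaw 12.18 F [-0.2  0.9  4.1] w 0.13 59.2
offset [-0.0004  0.      0.0005] rot [-0.   -0.03  0.18]
```

Call:
jog_arm(deltas=[{"gripper": 0.05, "offset": [0, 0, -0.003], "rotation": [0, 0, 0]}, {"gripper": 0.05, "offset": [0, 0, -0.008], "rotation": [0, 0, 0]}, {"gripper": 0.05, "offset": [0, 0, -0.013], "rotation": [0, 0, 0]}, {"gripper": 0.05, "offset": [0, 0, -0.015], "rotation": [0, 0, 0]}, {"gripper": 0.05, "offset": [0, 0, -0.015], "rotation": [0, 0, 0]}, {"gripper": 0.05, "offset": [0, 0, -0.015], "rotation": [0, 0, 0]}, {"gripper": 0.05, "offset": [0, 0, -0.015], "rotation": [0, 0, 0]}, {"gripper": 0.05, "offset": [0, 0, -0.013], "rotation": [0, 0, 0]}, {"gripper": 0.05, "offset": [0, 0, -0.008], "rotation": [0, 0, 0]}, {"gripper": 0.05, "offset": [0, 0, 0], "rotation": [0, 0, 0]}, {"gripper": 0.05, "offset": [0, 0, 0], "rotation": [0, 0, 0]}])

```text
clock: 7.0
position: [0.4631, -0.2977, 0.167]
ee_rot: [0.994, 0.106, -0.0, -0.0]
ft_force: [-0.3, 0.6, -2.9]
grip_width: 0.133
grasp_force: 58.6
```

```bash
python3 to.py .548 -.044 .165 42.35
```

```text
t 7.0 pos [ 0.4631 -0.2977  0.167 ] yaw 12.19 F [-0.3  0.6 -2.9] w 0.133 58.6
offset [ 0.1366 -0.23    0.002 ] rot [-3.000e-02  0.000e+00 -3.016e+01]
```

Call:
jog_arm(deltas=[{"gripper": 0.05, "offset": [0.006, -0.011, 0], "rotation": [0, 0, 0]}, {"gripper": 0.05, "offset": [0.0137, -0.023, 0], "rotation": [0, 0, 0]}, {"gripper": 0.05, "offset": [0.0137, -0.023, 0], "rotation": [0, 0, 0]}, {"gripper": 0.05, "offset": [0.0137, -0.023, 0], "rotation": [0, 0, 0]}, {"gripper": 0.05, "offset": [0.0137, -0.023, 0], "rotation": [0, 0, 0]}, {"gripper": 0.05, "offset": [0.0137, -0.023, 0], "rotation": [0, 0, 0]}, {"gripper": 0.05, "offset": [0.0137, -0.023, 0], "rotation": [0, 0, 0]}, {"gripper": 0.05, "offset": [0.0137, -0.023, 0], "rotation": [0, 0, 0]}, {"gripper": 0.05, "offset": [0.0137, -0.023, 0], "rotation": [0, 0, 0]}, {"gripper": 0.05, "offset": [0.0137, -0.023, 0], "rotation": [0, 0, 0]}, {"gripper": 0.05, "offset": [0.007, -0.012, 0], "rotation": [0, 0, 0]}, {"gripper": 0.05, "offset": [0, 0, 0], "rotation": [0, 0, -5.03]}, {"gripper": 0.05, "offset": [0, 0, 0], "rotation": [0, 0, -5.03]}, {"gripper": 0.05, "offset": [0, 0, 0], "rotation": [0, 0, -5.03]}, {"gripper": 0.05, "offset": [0, 0, 0], "rotation": [0, 0, -5.03]}, {"gripper": 0.05, "offset": [0, 0, 0], "rotation": [0, 0, -5.03]}, {"gripper": 0.05, "offset": [0, 0, 0], "rotation": [0, 0, -5.03]}, {"gripper": 0.05, "offset": [0, 0, 0], "rotation": [0, 0, 0]}, {"gripper": 0.05, "offset": [0, 0, 0], "rotation": [0, 0, 0]}])

```text
clock: 8.9
position: [0.5476, -0.0445, 0.167]
ee_rot: [0.933, 0.36, -0.0, -0.0]
ft_force: [-0.5, 0.2, -2.4]
grip_width: 0.131
grasp_force: 58.7
```

```bash
python3 to.py .548 -.044 .1055 42.35
```

```text
t 8.9 pos [ 0.5476 -0.0445  0.167 ] yaw 42.19 F [-0.5  0.2 -2.4] w 0.131 58.7
offset [ 0.0006 -0.0001  0.0615] rot [-0.02  0.03 -0.16]
```

Next I lower to rod height (about 45 mm before the tip) and check both views.

Call:
jog_arm(deltas=[{"gripper": 0.05, "offset": [0, 0, 0.005], "rotation": [0, 0, 0]}, {"gripper": 0.05, "offset": [0, 0, 0.01], "rotation": [0, 0, 0]}, {"gripper": 0.05, "offset": [0, 0, 0.01], "rotation": [0, 0, 0]}, {"gripper": 0.05, "offset": [0, 0, 0.01], "rotation": [0, 0, 0]}, {"gripper": 0.05, "offset": [0, 0, 0.01], "rotation": [0, 0, 0]}, {"gripper": 0.05, "offset": [0, 0, 0.01], "rotation": [0, 0, 0]}, {"gripper": 0.05, "offset": [0, 0, 0.0065], "rotation": [0, 0, 0]}, {"gripper": 0.05, "offset": [0, 0, 0], "rotation": [0, 0, 0]}, {"gripper": 0.05, "offset": [0, 0, 0], "rotation": [0, 0, 0]}])

```text
clock: 9.8
position: [0.548, -0.0444, 0.1059]
ee_rot: [0.932, 0.361, 0.0, 0.0]
ft_force: [-0.2, 0.1, -3.1]
grip_width: 0.133
grasp_force: 58.6
```

```bash
python3 to.py .548 -.044 .1055 42.35; python3 - <<'E'
from h import *
s=imaging.camera("scene");t=imaging.camera("top");cv2.imwrite("pics/s3.png",s);cv2.imwrite("pics/t3.png",t)
print("bore exp scene",px("scene",[.5476,-.0445,.075]),"tip",px("scene",[.5813,-.0135,.075]),"top bore",px("top",[.5476,-.0445,.075]),px("top",[.5813,-.0135,.075]))
cv2.imwrite("pics/c3.png",np.hstack([cv2.resize(s[170:240,260:340],(480,420),interpolation=2),cv2.resize(t[165:225,300:350],(320,420),interpolation=2)]))
E
```

```text
t 9.8 pos [ 0.548  -0.0444  0.1059] yaw 42.35 F [-0.2  0.1 -3.1] w 0.133 58.6
offset [ 0.0003 -0.0003  0.0004] rot [ 0. -0. -0.]
bore exp scene [295.38241621 206.6163617 ] tip [313.6386276  205.25575777] top bore [339.22501098 199.0979611 ] [329.02619368 187.97765107]
```

View pics/c3.png

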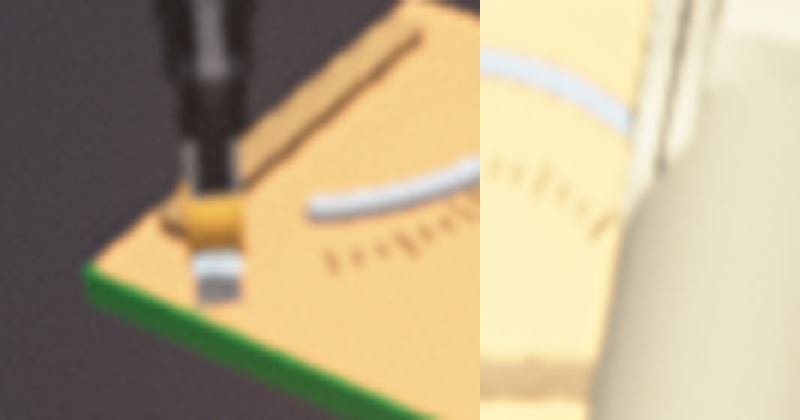

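The scene crop shows the slider hanging straight, bushing centre at about (295.5,206.7) and rod end at about (311.2,204.7). Both agree with predictions to about 1 px. A quick subpixel check of the rod in the scene view, then I thread.

```bash
python3 - <<'E'
from h import *
s=cv2.imread("pics/s3.png").astype(float)
c=np.array([.487,.090])
for a in (-44,-40,-36,-32,-28,-24):
    p=px("scene",[*(c+.14*np.array([np.cos(np.radians(a)),np.sin(np.radians(a))])),.075]);u=int(round(p[0]));vs=np.arange(int(p[1])-6,int(p[1])+7)
    w=np.clip((40-(s[vs,u,2]-s[vs,u,0]))/40,0,1);
    p2=px("scene",[*(c+.14*np.array([np.cos(np.radians(a+1)),np.sin(np.radians(a+1))])),.075]);sl=(p2[1]-p[1])/(p2[0]-p[0])
    print(a,u,"meas",((w*vs).sum()/w.sum()).round(2),"pred",(p[1]+(u-p[0])*sl).round(2),w.sum().round(1))
t=cv2.imread("pics/top0.png");print([rodfit(t,amax=m)[2:] for m in(-5,4)])
E
```

```text
-44 317 meas 203.82 pred 204.95 2.7
-40 321 meas 203.18 pred 204.42 3.0
-36 325 meas 202.39 pred 203.69 3.2
-32 328 meas 201.65 pred 203.02 3.1
-28 332 meas 200.42 pred 201.91 3.2
-24 335 meas 199.42 pred 200.92 3.2
[(array([0.48657741, 0.08969857]), array([0.48661979, 0.08967679, 0.13995347])), (array([0.48652494, 0.08962348]), array([0.48693494, 0.08944381, 0.13956646]))]
```

Call:
jog_arm(deltas=[{"gripper": 0.05, "offset": [0.004, 0, -0.0003], "rotation": [0, 0, 0]}, {"gripper": 0.05, "offset": [0.004, 0, 0], "rotation": [0, 0, 0]}, {"gripper": 0.05, "offset": [0.004, 0, 0], "rotation": [0, 0, 0]}, {"gripper": 0.05, "offset": [0.004, 0, 0], "rotation": [0, 0, 0]}, {"gripper": 0.05, "offset": [0.003, 0, 0], "rotation": [0, 0, 0]}, {"gripper": 0.05, "offset": [0, 0, 0], "rotation": [0, 0, 0]}])

```text
clock: 10.5
position: [0.5622, -0.0311, 0.106]
ee_rot: [0.932, 0.362, 0.0, -0.0]
ft_force: [0.5, -0.3, -2.9]
grip_width: 0.135
grasp_force: 58.7
```

```bash
cat > st.py <<'E'
import sys
from h import *
from scipy.spatial.transform import Rotation as Ro
C=np.array([.4867,.0897])
o=manip.get_obs();R=Ro.from_quat(o["ee_rot"]).as_matrix();p=o["position"];d=p[:2]-C
th=np.degrees(np.arctan2(d[1],d[0]));yaw=np.degrees(np.arctan2(R[1,0],R[0,0]))
f=R.T@o["ft_force"];print("t",round(o["clock"],2),"pos",p.round(4),"r",np.hypot(*d).round(4),"jig ang",(th-2.35).round(2),"yaw-(th+90)",(yaw-th-90).round(2),"F tool",f.round(2),"M tool",(R.T@o["torque"]).round(2))
t0=np.radians(-47.65);tip=C+.14*np.array([np.cos(t0),np.sin(t0)]);e=p[:2]-tip;tt=np.array([-np.sin(t0),np.cos(t0)])
print("rel tip along",(e@tt).round(4),"radial",(e@[tt[1],-tt[0]]).round(4))
E
python3 st.py
```

```text
t 10.5 pos [ 0.5622 -0.0311  0.106 ] r 0.1425 jig ang -60.33 yaw-(th+90) 10.37 F tool [0.21 0.58 2.94] M tool [-0.05  0.01 -0.01]
rel tip along -0.0256 radial 0.0001
```

Call:
jog_arm(deltas=[{"gripper": 0.05, "offset": [0.002, 0, 0], "rotation": [0, 0, 0]}, {"gripper": 0.05, "offset": [0.002, 0, 0], "rotation": [0, 0, 0]}, {"gripper": 0.05, "offset": [0.002, 0, 0], "rotation": [0, 0, 0]}, {"gripper": 0.05, "offset": [0.002, 0, 0], "rotation": [0, 0, 0]}, {"gripper": 0.05, "offset": [0, 0, 0], "rotation": [0, 0, 0]}])

```text
clock: 11.0
position: [0.568, -0.0259, 0.1061]
ee_rot: [0.932, 0.361, 0.0, -0.0]
ft_force: [-0.3, -0.2, -2.8]
grip_width: 0.132
grasp_force: 58.7
```

```bash
python3 st.py
```

```text
t 11.0 pos [ 0.568  -0.0259  0.1061] r 0.1413 jig ang -57.21 yaw-(th+90) 7.24 F tool [-0.33 -0.07  2.77] M tool [-0.03 -0.04  0.04]
rel tip along -0.0177 radial 0.0002
```

Call:
jog_arm(deltas=[{"gripper": 0.05, "offset": [0.002, 0, 0], "rotation": [0, 0, 0]}, {"gripper": 0.05, "offset": [0.002, 0, 0], "rotation": [0, 0, 0]}, {"gripper": 0.05, "offset": [0, 0, 0], "rotation": [0, 0, 0]}])

```text
clock: 11.3
position: [0.571, -0.0231, 0.1061]
ee_rot: [0.932, 0.361, 0.0, -0.0]
ft_force: [0.1, 0.6, -3.0]
grip_width: 0.133
grasp_force: 58.7
```

```bash
python3 st.py
```

```text
t 11.3 pos [ 0.571  -0.0231  0.1061] r 0.1409 jig ang -55.59 yaw-(th+90) 5.61 F tool [ 0.47 -0.35  2.96] M tool [ 0.01  0.04 -0.03]
rel tip along -0.0137 radial 0.0002
```

Call:
jog_arm(deltas=[{"gripper": 0.05, "offset": [0.002, 0, 0], "rotation": [0, 0, 0]}, {"gripper": 0.05, "offset": [0.002, 0, 0], "rotation": [0, 0, 0]}, {"gripper": 0.05, "offset": [0, 0, 0], "rotation": [0, 0, 0]}])

```text
clock: 11.6
position: [0.574, -0.0204, 0.1061]
ee_rot: [0.932, 0.361, 0.0, -0.0]
ft_force: [0.5, -0.1, -2.8]
grip_width: 0.132
grasp_force: 58.7
```

```bash
python3 st.py
```

```text
t 11.6 pos [ 0.574  -0.0204  0.1061] r 0.1405 jig ang -53.95 yaw-(th+90) 3.98 F tool [0.31 0.4  2.77] M tool [ 0.   -0.01 -0.02]
rel tip along -0.0097 radial 0.0002
```

Call:
jog_arm(deltas=[{"gripper": 0.05, "offset": [0.002, 0, 0], "rotation": [0, 0, 0]}, {"gripper": 0.05, "offset": [0.002, 0, 0], "rotation": [0, 0, 0]}, {"gripper": 0.05, "offset": [0, 0, 0], "rotation": [0, 0, 0]}])

```text
clock: 11.9
position: [0.5769, -0.0177, 0.1061]
ee_rot: [0.932, 0.361, 0.0, -0.0]
ft_force: [0.2, -0.7, -3.2]
grip_width: 0.131
grasp_force: 58.7
```

```bash
python3 st.py
```

```text
t 11.9 pos [ 0.5769 -0.0177  0.1061] r 0.1403 jig ang -52.33 yaw-(th+90) 2.36 F tool [-0.31  0.64  3.22] M tool [-0.01 -0.    0.02]
rel tip along -0.0057 radial 0.0002
```

Call:
jog_arm(deltas=[{"gripper": 0.05, "offset": [0.0023, -0.0001, 0], "rotation": [0, 0, 0]}, {"gripper": 0.05, "offset": [0.0022, -0.0001, 0], "rotation": [0, 0, 0]}, {"gripper": 0.05, "offset": [0.00244, 0, 0], "rotation": [0, 0, -1]}, {"gripper": 0.05, "offset": [0.00244, 0, 0], "rotation": [0, 0, -1]}, {"gripper": 0.05, "offset": [0.00244, 0, 0], "rotation": [0, 0, -1]}, {"gripper": 0.05, "offset": [0, 0, 0], "rotation": [0, 0, 0]}])

```text
clock: 12.5
position: [0.5855, -0.0095, 0.1061]
ee_rot: [0.922, 0.386, 0.0, -0.0]
ft_force: [-0.1, 0.5, -3.6]
grip_width: 0.126
grasp_force: 58.7
```

```bash
python3 st.py
```

```text
t 12.5 pos [ 0.5855 -0.0095  0.1061] r 0.14 jig ang -47.48 yaw-(th+90) 0.56 F tool [ 0.3  -0.39  3.61] M tool [-0.01  0.01 -0.01]
rel tip along 0.0062 radial -0.0002
```

Call:
jog_arm(deltas=[{"gripper": 0.05, "offset": [0.00244, 0, 0], "rotation": [0, 0, -1]}, {"gripper": 0.05, "offset": [0.00244, 0, 0], "rotation": [0, 0, -1]}, {"gripper": 0.05, "offset": [0.00244, 0, 0], "rotation": [0, 0, -1]}, {"gripper": 0.05, "offset": [0.00244, 0, 0], "rotation": [0, 0, -1]}, {"gripper": 0.05, "offset": [0, 0, 0], "rotation": [0, 0, 0]}])

```text
clock: 13.0
position: [0.5921, -0.0023, 0.1061]
ee_rot: [0.908, 0.418, 0.0, -0.0]
ft_force: [0.3, -0.6, -2.7]
grip_width: 0.129
grasp_force: 58.7
```

```bash
python3 st.py; python3 - <<'E'
from h import *
s=imaging.camera("scene");cv2.imwrite("pics/c4.png",cv2.resize(s[165:245,270:390],(720,480),interpolation=2))
E
```

```text
t 13.0 pos [ 0.5921 -0.0023  0.1061] r 0.1399 jig ang -43.46 yaw-(th+90) 0.54 F tool [-0.25  0.61  2.74] M tool [ 0.02 -0.03 -0.01]
rel tip along 0.0159 radial -0.001
```

View pics/c4.png

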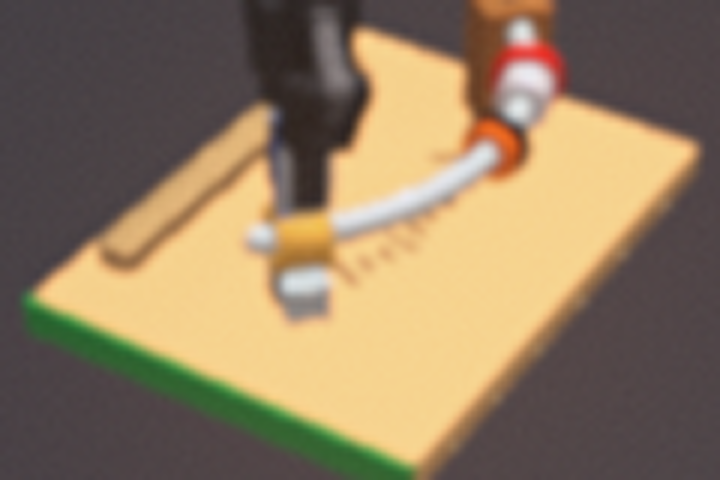

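Threaded: the rod end shows left of the bushing at crop (258,237), the rod comes out on the right, and there is no contact force. I'll follow the arc.

Call:
jog_arm(deltas=[{"gripper": 0.05, "offset": [0.00244, 0, 0], "rotation": [0, 0, -1]}, {"gripper": 0.05, "offset": [0.00244, 0, 0], "rotation": [0, 0, -1]}, {"gripper": 0.05, "offset": [0.00244, 0, 0], "rotation": [0, 0, -1]}, {"gripper": 0.05, "offset": [0.00244, 0, 0], "rotation": [0, 0, -1]}, {"gripper": 0.05, "offset": [0.00244, 0, 0], "rotation": [0, 0, -1]}, {"gripper": 0.05, "offset": [0.00244, 0, 0], "rotation": [0, 0, -1]}, {"gripper": 0.05, "offset": [0.00244, 0, 0], "rotation": [0, 0, -1]}, {"gripper": 0.05, "offset": [0.00244, 0, 0], "rotation": [0, 0, -1]}, {"gripper": 0.05, "offset": [0.00244, 0, 0], "rotation": [0, 0, -1]}, {"gripper": 0.05, "offset": [0.00244, 0, 0], "rotation": [0, 0, -1]}, {"gripper": 0.05, "offset": [0.00244, 0, 0], "rotation": [0, 0, -1]}, {"gripper": 0.05, "offset": [0.00244, 0, 0], "rotation": [0, 0, -1]}, {"gripper": 0.05, "offset": [0, 0, 0], "rotation": [0, 0, 0]}])

```text
clock: 14.35
position: [0.6089, 0.0217, 0.1061]
ee_rot: [0.86, 0.511, 0.0, -0.0]
ft_force: [-0.8, 0.4, -3.7]
grip_width: 0.133
grasp_force: 58.7
```

```bash
python3 st.py
```

```text
t 14.35 pos [0.6089 0.0217 0.1061] r 0.1398 jig ang -31.47 yaw-(th+90) 0.55 F tool [-0.07 -0.91  3.69] M tool [0.16 0.12 0.07]
rel tip along 0.0444 radial -0.0074
```

Call:
jog_arm(deltas=[{"gripper": 0.05, "offset": [0.00244, 0, 0], "rotation": [0, 0, -1]}, {"gripper": 0.05, "offset": [0.00244, 0, 0], "rotation": [0, 0, -1]}, {"gripper": 0.05, "offset": [0.00244, 0, 0], "rotation": [0, 0, -1]}, {"gripper": 0.05, "offset": [0.00244, 0, 0], "rotation": [0, 0, -1]}, {"gripper": 0.05, "offset": [0.00244, 0, 0], "rotation": [0, 0, -1]}, {"gripper": 0.05, "offset": [0.00244, 0, 0], "rotation": [0, 0, -1]}, {"gripper": 0.05, "offset": [0.00244, 0, 0], "rotation": [0, 0, -1]}, {"gripper": 0.05, "offset": [0.00244, 0, 0], "rotation": [0, 0, -1]}, {"gripper": 0.05, "offset": [0.00244, 0, 0], "rotation": [0, 0, -1]}, {"gripper": 0.05, "offset": [0.00244, 0, 0], "rotation": [0, 0, -1]}, {"gripper": 0.05, "offset": [0.00244, 0, 0], "rotation": [0, 0, -1]}, {"gripper": 0.05, "offset": [0.00244, 0, 0], "rotation": [0, 0, -1]}, {"gripper": 0.05, "offset": [0, 0, 0], "rotation": [0, 0, 0]}])

```text
clock: 15.65
position: [0.6203, 0.0487, 0.106]
ee_rot: [0.802, 0.598, 0.0, -0.0]
ft_force: [-2.6, 1.0, -3.0]
grip_width: 0.131
grasp_force: 58.6
```

```bash
python3 st.py
```

```text
t 15.65 pos [0.6203 0.0487 0.106 ] r 0.1397 jig ang -19.4 yaw-(th+90) 0.49 F tool [ 0.22 -2.77  3.03] M tool [0.52 0.11 0.01]
rel tip along 0.0711 radial -0.0197
```

Call:
jog_arm(deltas=[{"gripper": 0.05, "offset": [0.00244, -0.0004, 0], "rotation": [0, 0, -1]}, {"gripper": 0.05, "offset": [0.00244, -0.0003, 0], "rotation": [0, 0, -1]}, {"gripper": 0.05, "offset": [0.00244, -0.0002, 0], "rotation": [0, 0, -1]}, {"gripper": 0.05, "offset": [0.00244, -0.0001, 0], "rotation": [0, 0, -1]}, {"gripper": 0.05, "offset": [0, 0, 0], "rotation": [0, 0, 0]}])

```text
clock: 16.15
position: [0.6221, 0.0584, 0.1063]
ee_rot: [0.78, 0.626, 0.0, 0.0]
ft_force: [0.1, 0.4, -2.4]
grip_width: 0.136
grasp_force: 58.7
```

```bash
python3 st.py
```

```text
t 16.15 pos [0.6221 0.0584 0.1063] r 0.139 jig ang -15.38 yaw-(th+90) 0.47 F tool [ 0.4  -0.02  2.44] M tool [-0.04 -0.04 -0.05]
rel tip along 0.079 radial -0.0256
```

Call:
jog_arm(deltas=[{"gripper": 0.05, "offset": [0.00244, 0, 0], "rotation": [0, 0, -1]}, {"gripper": 0.05, "offset": [0.00244, 0, 0], "rotation": [0, 0, -1]}, {"gripper": 0.05, "offset": [0.00244, 0, 0], "rotation": [0, 0, -1]}, {"gripper": 0.05, "offset": [0.00244, 0, 0], "rotation": [0, 0, -1]}, {"gripper": 0.05, "offset": [0, 0, 0], "rotation": [0, 0, 0]}])

```text
clock: 16.65
position: [0.6237, 0.0679, 0.106]
ee_rot: [0.758, 0.652, 0.0, -0.0]
ft_force: [-0.5, -0.2, -3.3]
grip_width: 0.136
grasp_force: 58.7
```

```bash
python3 st.py
```

```text
t 16.65 pos [0.6237 0.0679 0.106 ] r 0.1387 jig ang -11.4 yaw-(th+90) 0.49 F tool [-0.28 -0.42  3.26] M tool [-0.01  0.03  0.03]
rel tip along 0.0865 radial -0.0316
```

Call:
jog_arm(deltas=[{"gripper": 0.05, "offset": [0.00244, 0, 0], "rotation": [0, 0, -1]}, {"gripper": 0.05, "offset": [0.00244, 0, 0], "rotation": [0, 0, -1]}, {"gripper": 0.05, "offset": [0.00244, 0, 0], "rotation": [0, 0, -1]}, {"gripper": 0.05, "offset": [0.00244, 0, 0], "rotation": [0, 0, -1]}, {"gripper": 0.05, "offset": [0.00244, 0, 0], "rotation": [0, 0, -1]}])

```text
clock: 17.15
position: [0.6251, 0.0797, 0.1061]
ee_rot: [0.729, 0.685, 0.0, -0.0]
ft_force: [-0.6, 0.1, -3.3]
grip_width: 0.136
grasp_force: 58.7
```

```bash
python3 st.py
```

```text
t 17.15 pos [0.6251 0.0797 0.1061] r 0.1387 jig ang -6.5 yaw-(th+90) 0.6 F tool [ 0.09 -0.65  3.3 ] M tool [ 0.07  0.02 -0.07]
rel tip along 0.0955 radial -0.0394
```

Call:
jog_arm(deltas=[{"gripper": 0.05, "offset": [0.00244, 0, 0], "rotation": [0, 0, -1]}, {"gripper": 0.05, "offset": [0.00244, 0, 0], "rotation": [0, 0, -1]}, {"gripper": 0.05, "offset": [0.00244, 0, 0], "rotation": [0, 0, -1]}])

```text
clock: 17.45
position: [0.6254, 0.0866, 0.1061]
ee_rot: [0.711, 0.704, -0.0, 0.0]
ft_force: [-0.4, -3.4, -2.5]
grip_width: 0.132
grasp_force: 58.8
```

```bash
python3 st.py
```

```text
t 17.45 pos [0.6254 0.0866 0.1061] r 0.1388 jig ang -3.63 yaw-(th+90) 0.72 F tool [-3.39 -0.4   2.5 ] M tool [-0.13 -1.01 -0.02]
rel tip along 0.1004 radial -0.0442
```

Ring contact felt: 3.4 N tangential at about -4°. I'll push it on in steps and watch the force.

Call:
jog_arm(deltas=[{"gripper": 0.05, "offset": [0.0012, 0, 0], "rotation": [0, 0, -0.5]}, {"gripper": 0.05, "offset": [0.0012, 0, 0], "rotation": [0, 0, -0.5]}, {"gripper": 0.05, "offset": [0.0012, 0, 0], "rotation": [0, 0, -0.5]}, {"gripper": 0.05, "offset": [0.0012, 0, 0], "rotation": [0, 0, -0.5]}, {"gripper": 0.05, "offset": [0.0012, 0, 0], "rotation": [0, 0, -0.5]}, {"gripper": 0.05, "offset": [0.0012, 0, 0], "rotation": [0, 0, -0.5]}, {"gripper": 0.05, "offset": [0.0012, 0, 0], "rotation": [0, 0, -0.5]}, {"gripper": 0.05, "offset": [0.0012, 0, 0], "rotation": [0, 0, -0.5]}])

```text
clock: 18.25
position: [0.6252, 0.0964, 0.1061]
ee_rot: [0.686, 0.728, 0.0, -0.0]
ft_force: [0.3, -4.8, -2.5]
grip_width: 0.134
grasp_force: 58.8
```

```bash
python3 st.py; python3 - <<'E'
from h import *
t=imaging.camera("top");s=imaging.camera("scene")
cv2.imwrite("pics/c5.png",np.hstack([cv2.resize(s[155:225,310:390],(480,420),interpolation=2),cv2.resize(t[160:220,255:300],(315,420),interpolation=2)]))
E
```

```text
t 18.25 pos [0.6252 0.0964 0.1061] r 0.1387 jig ang 0.42 yaw-(th+90) 0.63 F tool [-4.79  0.01  2.51] M tool [-0.07 -0.97 -0.05]
rel tip along 0.1069 radial -0.0516
```

View pics/c5.png

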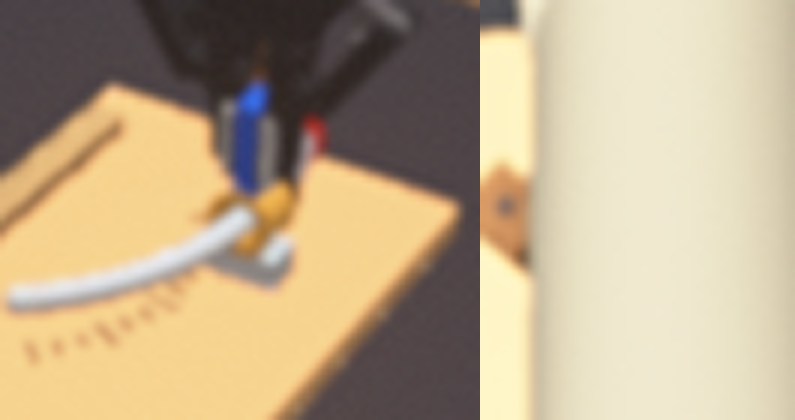

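The slider sits on the rod and the red collar is visible behind it at crop (315,130). The push is steady at about 3.5 N, with the moment at about -1.0 N m. Continuing.

Call:
jog_arm(deltas=[{"gripper": 0.05, "offset": [0.0012, 0, 0], "rotation": [0, 0, -0.5]}, {"gripper": 0.05, "offset": [0.0012, 0, 0], "rotation": [0, 0, -0.5]}, {"gripper": 0.05, "offset": [0.0012, 0, 0], "rotation": [0, 0, -0.5]}, {"gripper": 0.05, "offset": [0.0012, 0, 0], "rotation": [0, 0, -0.5]}])

```text
clock: 18.75
position: [0.6249, 0.1012, 0.1061]
ee_rot: [0.673, 0.74, 0.0, 0.0]
ft_force: [0.8, -3.3, -3.0]
grip_width: 0.127
grasp_force: 58.7
```

```bash
python3 st.py
```

```text
t 18.75 pos [0.6249 0.1012 0.1061] r 0.1387 jig ang 2.41 yaw-(th+90) 0.64 F tool [-3.35  0.45  2.97] M tool [-0.11 -0.92 -0.05]
rel tip along 0.1099 radial -0.0554
```

Call:
jog_arm(deltas=[{"gripper": 0.05, "offset": [0.0012, 0, 0], "rotation": [0, 0, -0.5]}, {"gripper": 0.05, "offset": [0.0012, 0, 0], "rotation": [0, 0, -0.5]}, {"gripper": 0.05, "offset": [0.0012, 0, 0], "rotation": [0, 0, -0.5]}, {"gripper": 0.05, "offset": [0.0012, 0, 0], "rotation": [0, 0, -0.5]}, {"gripper": 0.05, "offset": [0.0012, 0, 0], "rotation": [0, 0, -0.5]}, {"gripper": 0.05, "offset": [0.0012, 0, 0], "rotation": [0, 0, -0.5]}])

```text
clock: 19.35
position: [0.6241, 0.1084, 0.1061]
ee_rot: [0.653, 0.757, 0.0, -0.0]
ft_force: [0.8, -3.6, -1.6]
grip_width: 0.134
grasp_force: 58.7
```

```bash
python3 st.py
```

```text
t 19.35 pos [0.6241 0.1084 0.1061] r 0.1386 jig ang 5.39 yaw-(th+90) 0.66 F tool [-3.68  0.25  1.57] M tool [-0.23 -0.99 -0.01]
rel tip along 0.1141 radial -0.0613
```

Call:
jog_arm(deltas=[{"gripper": 0.05, "offset": [0.0006, 0, 0], "rotation": [0, 0, -0.25]}, {"gripper": 0.05, "offset": [0.0006, 0, 0], "rotation": [0, 0, -0.25]}, {"gripper": 0.05, "offset": [0.0006, 0, 0], "rotation": [0, 0, -0.25]}])

```text
clock: 19.65
position: [0.6238, 0.1101, 0.1061]
ee_rot: [0.649, 0.761, 0.0, 0.0]
ft_force: [2.0, -3.1, -2.7]
grip_width: 0.132
grasp_force: 58.7
```

```bash
python3 st.py
```

```text
t 19.65 pos [0.6238 0.1101 0.1061] r 0.1386 jig ang 6.1 yaw-(th+90) 0.67 F tool [-3.33  1.49  2.74] M tool [-0.26 -0.93 -0.02]
rel tip along 0.1151 radial -0.0627
```

Call:
jog_arm(deltas=[{"gripper": 0.05, "offset": [0.0006, 0.0002, 0], "rotation": [0, 0, -0.25]}, {"gripper": 0.05, "offset": [0.0006, 0.0002, 0], "rotation": [0, 0, -0.25]}, {"gripper": 0.05, "offset": [0.0006, 0, 0], "rotation": [0, 0, -0.25]}])

```text
clock: 19.95
position: [0.6237, 0.1119, 0.106]
ee_rot: [0.644, 0.765, -0.0, -0.0]
ft_force: [0.2, -4.2, -2.2]
grip_width: 0.131
grasp_force: 58.8
```

```bash
python3 st.py
```

```text
t 19.95 pos [0.6237 0.1119 0.106 ] r 0.1388 jig ang 6.84 yaw-(th+90) 0.69 F tool [-4.14 -0.5   2.22] M tool [ 0.21 -0.95 -0.04]
rel tip along 0.1162 radial -0.0641
```

Call:
jog_arm(deltas=[{"gripper": 0.05, "offset": [0.0006, -0.0001, 0], "rotation": [0, 0, -0.25]}, {"gripper": 0.05, "offset": [0.0006, 0, 0], "rotation": [0, 0, -0.25]}, {"gripper": 0.05, "offset": [0.0006, 0, 0], "rotation": [0, 0, -0.25]}])

```text
clock: 20.25
position: [0.6234, 0.1136, 0.1061]
ee_rot: [0.639, 0.77, -0.0, -0.0]
ft_force: [-0.2, -4.4, -2.0]
grip_width: 0.136
grasp_force: 58.8
```

```bash
python3 st.py
```

```text
t 20.25 pos [0.6234 0.1136 0.1061] r 0.1388 jig ang 7.58 yaw-(th+90) 0.7 F tool [-4.29 -1.05  1.99] M tool [ 0.19 -0.99 -0.08]
rel tip along 0.1171 radial -0.0656
```

Call:
jog_arm(deltas=[{"gripper": 0.05, "offset": [0.0006, -0.0001, 0], "rotation": [0, 0, -0.25]}, {"gripper": 0.05, "offset": [0.0006, 0, 0], "rotation": [0, 0, -0.2]}, {"gripper": 0.05, "offset": [0.0006, 0, 0], "rotation": [0, 0, -0.25]}])

```text
clock: 20.55
position: [0.6232, 0.115, 0.1061]
ee_rot: [0.634, 0.773, -0.0, 0.0]
ft_force: [2.1, -5.5, -3.0]
grip_width: 0.13
grasp_force: 58.8
```

```bash
python3 st.py
```

```text
t 20.55 pos [0.6232 0.115  0.1061] r 0.1388 jig ang 8.16 yaw-(th+90) 0.8 F tool [-5.85  0.97  2.97] M tool [ 0.19 -1.42 -0.09]
rel tip along 0.1179 radial -0.0668
```

The force and moment are rising, so I take very small steps now.

Call:
jog_arm(deltas=[{"gripper": 0.05, "offset": [0.0003, 0, 0], "rotation": [0, 0, 0]}, {"gripper": 0.05, "offset": [0, 0, 0], "rotation": [0, 0, 0]}])

```text
clock: 20.75
position: [0.6232, 0.115, 0.1061]
ee_rot: [0.634, 0.773, -0.0, 0.0]
ft_force: [0.5, -6.4, -2.8]
grip_width: 0.132
grasp_force: 58.8
```

```bash
python3 st.py
```

```text
t 20.75 pos [0.6232 0.115  0.1061] r 0.1388 jig ang 8.15 yaw-(th+90) 0.78 F tool [-6.34 -0.79  2.82] M tool [ 0.1  -1.38 -0.13]
rel tip along 0.1179 radial -0.0668
```

Call:
jog_arm(deltas=[{"gripper": 0.05, "offset": [0.0004, 0, 0], "rotation": [0, 0, 0]}, {"gripper": 0.05, "offset": [0, 0, 0], "rotation": [0, 0, 0]}])

```text
clock: 20.95
position: [0.6231, 0.1151, 0.1061]
ee_rot: [0.634, 0.773, -0.0, 0.0]
ft_force: [0.5, -7.8, -3.1]
grip_width: 0.13
grasp_force: 58.8
```

```bash
python3 st.py
```

```text
t 20.95 pos [0.6231 0.1151 0.1061] r 0.1388 jig ang 8.2 yaw-(th+90) 0.73 F tool [-7.69 -1.05  3.09] M tool [ 0.14 -1.62 -0.11]
rel tip along 0.1179 radial -0.0669
```

Home: 7.7 N and no further advance. I ease off slightly, lower a little, then open gently.

Call:
jog_arm(deltas=[{"gripper": 0.05, "offset": [-0.0004, 0, 0.0003], "rotation": [0, 0, 0]}, {"gripper": 0.05, "offset": [-0.0003, 0, 0.0003], "rotation": [0, 0, 0]}, {"gripper": 0.05, "offset": [0, 0, 0], "rotation": [0, 0, 0]}])

```text
clock: 21.25
position: [0.6232, 0.115, 0.1057]
ee_rot: [0.634, 0.773, 0.0, 0.0]
ft_force: [-0.3, -6.5, -1.5]
grip_width: 0.132
grasp_force: 59.1
```

```bash
python3 st.py
```

```text
t 21.25 pos [0.6232 0.115  0.1057] r 0.1388 jig ang 8.14 yaw-(th+90) 0.8 F tool [-6.28 -1.58  1.46] M tool [ 0.28 -1.28 -0.06]
rel tip along 0.1179 radial -0.0667
```

Call:
jog_arm(deltas=[{"gripper": 0.05, "offset": [-0.0005, -0.0001, 0], "rotation": [0, 0, 0]}, {"gripper": 0.05, "offset": [0, 0, 0], "rotation": [0, 0, 0]}, {"gripper": 0.14, "offset": [0, 0, 0], "rotation": [0, 0, 0]}, {"gripper": 0.16, "offset": [0, 0, 0], "rotation": [0, 0, 0]}, {"gripper": 0.19, "offset": [0, 0, 0], "rotation": [0, 0, 0]}, {"gripper": 0.22, "offset": [0, 0, 0], "rotation": [0, 0, 0]}, {"gripper": 0.26, "offset": [0, 0, 0], "rotation": [0, 0, 0]}, {"gripper": 0.3, "offset": [0, 0, 0], "rotation": [0, 0, 0]}, {"gripper": 0.35, "offset": [0, 0, 0], "rotation": [0, 0, 0]}, {"gripper": 0.4, "offset": [0, 0, 0], "rotation": [0, 0, 0]}, {"gripper": 0.4, "offset": [0, 0, 0], "rotation": [0, 0, 0]}], newtons=20)

```text
clock: 22.35
position: [0.6231, 0.1149, 0.1055]
ee_rot: [0.634, 0.773, 0.0, -0.0]
ft_force: [0.1, 0.4, -0.1]
grip_width: 0.4
grasp_force: 0.0
```

```bash
python3 st.py
```

```text
t 22.35 pos [0.6231 0.1149 0.1055] r 0.1387 jig ang 8.1 yaw-(th+90) 0.85 F tool [0.35 0.16 0.11] M tool [ 0.05 -0.05  0.  ]
rel tip along 0.1177 radial -0.0667
```

Call:
jog_arm(deltas=[{"gripper": 0.4, "offset": [0, 0, -0.004], "rotation": [0, 0, 0]}, {"gripper": 0.4, "offset": [0, 0, -0.008], "rotation": [0, 0, 0]}, {"gripper": 0.4, "offset": [0, 0, -0.01], "rotation": [0, 0, 0]}, {"gripper": 0.4, "offset": [0, 0, -0.01], "rotation": [0, 0, 0]}, {"gripper": 0.4, "offset": [0, 0, -0.01], "rotation": [0, 0, 0]}, {"gripper": 0.4, "offset": [0, 0, -0.015], "rotation": [0, 0, 0]}, {"gripper": 0.4, "offset": [0, 0, -0.02], "rotation": [0, 0, 0]}, {"gripper": 0.4, "offset": [0, 0, -0.02], "rotation": [0, 0, 0]}, {"gripper": 0.4, "offset": [0, 0, -0.02], "rotation": [0, 0, 0]}, {"gripper": 0.4, "offset": [0, 0, -0.02], "rotation": [0, 0, 0]}, {"gripper": 0.4, "offset": [0.03, 0, 0], "rotation": [0, 0, 0]}, {"gripper": 0.4, "offset": [0.04, 0, 0], "rotation": [0, 0, 0]}, {"gripper": 0.4, "offset": [0.04, 0, 0], "rotation": [0, 0, 0]}, {"gripper": 0.4, "offset": [0.04, 0, 0], "rotation": [0, 0, 0]}, {"gripper": 0.4, "offset": [0.04, 0, 0], "rotation": [0, 0, 0]}, {"gripper": 0.4, "offset": [0.04, 0, 0], "rotation": [0, 0, 0]}, {"gripper": 0.4, "offset": [0.03, 0, 0], "rotation": [0, 0, 0]}, {"gripper": 0.4, "offset": [0, 0, 0], "rotation": [0, 0, 0]}, {"gripper": 0.4, "offset": [0, 0, 0], "rotation": [0, 0, 0]}])

```text
clock: 24.25
position: [0.5719, 0.3703, 0.2431]
ee_rot: [0.634, 0.774, 0.0, 0.0]
ft_force: [-0.2, -0.4, 0.1]
grip_width: 0.394
grasp_force: 0.0
```

```bash
python3 to.py 0.6 0.3 .25 90; python3 - <<'E'
from h import *
t=imaging.camera("top");s=imaging.camera("scene");cv2.imwrite("pics/t6.png",t);cv2.imwrite("pics/s6.png",s)
cv2.imwrite("pics/c6.png",np.hstack([cv2.resize(s[150:220,310:390],(480,420),interpolation=2),cv2.resize(t[160:220,255:300],(315,420),interpolation=2)]))
h=cv2.cvtColor(t,cv2.COLOR_BGR2HSV)
for im in (cv2.imread("pics/top0.png"),t):
    h=cv2.cvtColor(im,cv2.COLOR_BGR2HSV);q=np.argwhere(cv2.inRange(h,(0,150,100),(6,255,255))[170:190,265:282]);print("red",len(q),q.mean(0)[::-1]+[265,170] if len(q) else 0)
E
```

```text
t 24.25 pos [0.5719 0.3703 0.2431] yaw 101.38 F [-0.2 -0.4  0.1] w 0.394 0.0
offset [-0.0744  0.0137 -0.0069] rot [2.000e-02 1.000e-02 1.138e+01]
red 13 [273.15384615 178.92307692]
red 13 [273.15384615 178.92307692]
```

View pics/c6.png

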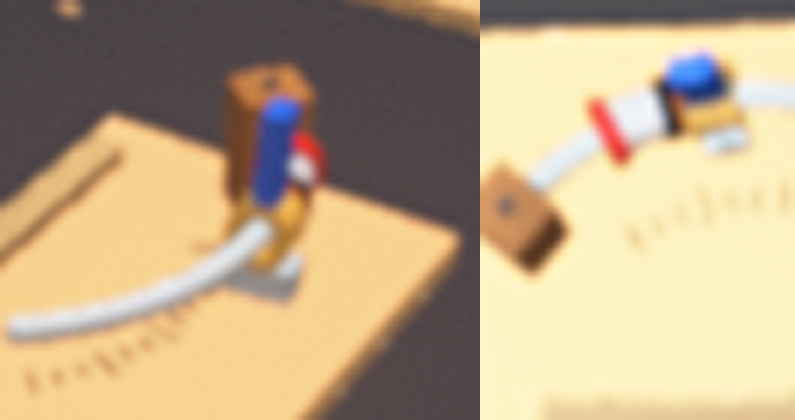

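The final view shows the black ring up against the grey sleeve (top crop (668,105)). The slider is against the ring, hanging on the rod. The red stop is on exactly the same pixels as at the start. Handing in.

```bash
python3 -c "
from h import *
print(workorder.hand_in())"
```

```text
the job is handed in; nothing more can be done
None
```

The job is handed in: the slider hangs on the rod, released and against the drag ring, and the ring came up solid on the grey sleeve at about 7.7 N; the red stop shows no movement in the before and after pictures, and the glue bottle, tape roll and moulding were left alone.

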